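# Swap a charged battery pack into a lamp supply and latch its gate

### The arm

A 6-joint arm with a two-finger parallel gripper is mounted at the origin on a cart in front of the work surface, level with it; the furniture and walls round the work are solid. World frame = base frame: x ahead of the robot, y to its left, z up, the work surface at z = 0. Lengths are in m, angles in rad, forces in N, time in s.
With the tool pointing down it reaches from about 0.325 to 0.85 m from the base axis. Payload 4.4 kg.
Tool frame: the origin (TCP) lies midway between the tips of the shut fingers; the grasp point (between the pads) lies 19 mm behind it; z points along the fingers, y is the line along which they close (so a half turn about z gives the same grasp; the last joint's range is limited). The gripper opens to 94 mm and grips with 3 to 60 N. Pads are 16 mm wide; open, the fingers measure 119 mm over their backs; the gripper's body (75 mm by 177 mm) begins 78 mm behind the grasp point.
Start: joints at [0.991, 0.207, 1.542, -0, 1.393, -0.15], TCP at [0.24, 0.523, 0.205] pointing down, gripper open.
Joint ranges: [-2.73, 2.73], [-0.86, 2.22], [0.23, 2.46], [-1.11, 4.25], [0.08, 2.63], [-2.82, 2.82]. Speed limits (rad/s): [2.79, 2.79, 3.14, 3.14, 3.14, 3.14].

### API

Orientations are given as a rotation vector (axis times angle).
In Python, from bench import r gives the robot as it stands. Calls block until the motion is done:
- r.reach(position, orientation): joint-space move of the TCP to a pose.
- r.servo_line(position, ori=None, velocity=0.15): straight line of the TCP; ori=None keeps the orientation; velocity is the mean speed in m/s.
- r.goto_joints(angles): joint-space move.
- r.release() and r.close_gripper(strength=None): open the fingers fully, or close them until they stop; strength is the grip in N (None keeps the last).
- r.dwell(seconds).
- r.ik(position, orientation): joint angles nearest the present ones, or None.
- r.read_camera(name): name is "side" or "top" or "wrist"; returns a dict with "img" (480x640x3 uint8, blue, green, red), "depth" (480x640 float32, m along the optical axis (not along the pixel's ray), 0 where there is no reading), "fx", "fy", "cx", "cy" (pixels), "k1" (the pictures are not rectified: a ray, as slopes to the right and down, at radius r is drawn at 1 + k1 r^2 times it, then the intrinsics apply), "rvec" (rotation vector, rad) and "tvec" (3), from world to camera coordinates, as OpenCV has them; the wrist camera has in their place "tool_from_camera" (4x4, takes a point from camera to tool coordinates, whose origin is the TCP and whose axes are the flange's). Camera axes: x right, y down, z forward; pixel columns grow to the right and rows downward; lengths in m; the calibration is good to about 2 mm. A picture is of the moment at which its call begins: read the wrist's pose just before it.
A pose or a line that the arm cannot do raises r.Unreachable and nothing moves.
- r.sign_off(): hands the job in; it is judged then, once.
Readings, each from a call of its own:
- r.current_time_s(): time.
- r.current_joint_positions(): joint angles.
- r.current_joint_velocities(): joint speeds.
- r.current_joint_torque(): joint torques, N m.
- r.current_tcp_pos(): TCP position.
- r.current_tool_rot(): TCP orientation.
- r.current_force(): force on the tool from outside, world axes, zero at the start.
- r.current_torque(): the same for the moment, N m.
- r.current_gripper_width(): opening from 0.0 (shut) to 1.0 (fully open).
- r.current_grasp_force(): force on a finger pad.
Only numpy, scipy, OpenCV 4.12 (cv2) and the standard library are available. Lean on these libraries where they do the work, as an engineer would, in place of code of your own. Each camera call takes 0.05 s, during which the arm holds its last target. There are 200 camera calls.

### The job

Take the charged battery pack out of its charging cradle and load it into the battery bay of the lamp supply: since cradle and bay leave different pairs of its sides free, stand it upright on the open worktop on the way, let go and take it again by the other sides. Press it fully home in the bay, flush with the bay's walls, then push the sprung gate gently shut until its tongue snaps in behind the keeper and the gate stays closed by itself. Do not drop the pack, and leave the other things on the bench where they are.

Things in the scene. Friction and masses are not known exactly. Their poses are not given: they have to be found in the camera images.
- pack_center (a point): Centre of the battery pack, a grey block with grip ridges on its upright sides: 44 mm along its own x, 56 mm along its own y, 60 mm tall (z up), 0.13 to 0.21 kg. The point is half-way up. Half a turn about z makes no difference. It starts upright in the cradle.
- pack: The same battery pack; origin at the centre of its underside. The worktop between cradle and bay is kept free to put it down (round x = 0.48, y = 0.05).
- cradle: Black charging cradle, fixed, 74 x 76 mm; origin at the centre of its underside. The pack stands in it 8 mm above the worktop, axes parallel. Walls 72 mm high (4 mm above the pack's top) cover the pack's x sides, no room for fingers there; its y sides (56 mm apart) are free but for a lip up to 12 mm above the worktop.
- bay: Lamp supply, fixed: base with the open-topped battery bay in front, case 62 mm high behind (60 to 90 mm along its own +x). Origin on the worktop under the bay's middle; x points from the gate side to the case, y left seen from the gate, z up. Bay floor 8 mm above the worktop, wall tops 68 mm, level with a pack fully home; tops flared 4 mm outwards over the upper 12 mm.
- bay_seat (a point): Where the pack's centre lies when fully home, 38 mm above the worktop, axes as the bay's; pack x along bay x, either way round. Walls at +y and -y, 59 mm apart, no room for fingers. Corner posts at front and back, 47 mm apart, leave gaps 43 mm wide for one finger in front of and one behind the pack (38 mm free behind it).
- bay_roller (a point): Sprung roller in the bay's +y wall, 24 mm above the worktop (point on its axis). It rubs on the pack, which therefore may stop up to about 20 mm short of the floor and must be pressed down the rest of the way, with up to about 15 N.
- gate (a joint): Angle of the steel gate before the bay (rad): 0 closed, across the front; 1.4 to 1.75 open, standing out towards the bay's -x. A spring opens it (0.3 N m near 0): let go unlatched it swings open. It can be pushed past 0 to a yielding stop at -0.03; latched it springs back to about 0.01. Latching takes up to about 15 N at gate_push.
- gate_hinge (a point): Point on the gate's upright hinge axis, at the bay's front right (-y) corner, 40 mm above the worktop. The gate is 94 mm long from here, 8 mm thick, 12 to 75 mm above the worktop. A lip inside its upper edge (underside 71 mm up) reaches 18 mm inwards over the pack's front edge: a pack over 3 mm proud blocks it.
- gate_push (a point): Good place to push: on the gate's outer face, 60 mm from the hinge axis, 4 mm outside the plate's middle plane, 40 mm above the worktop. Axes are the gate's: x inwards through the plate (the way to push), y along the plate away from the hinge.
- tongue (a joint): How far the gate's sloped sprung tongue is pushed in (m): 0 fully out, 0.008 at most. It sticks out 7 mm from the gate's free edge, rides over the keeper (fixed steel bar at the bay's front left) in the last 0.15 rad or so of closing, and is back near 0 once snapped in behind it.
- petri_dish: Bystander, leave alone: round covered petri dish, 60 mm across, 14 high; origin at the centre of its underside.
- vial_a: Bystander, leave alone: screw-cap vial, 22 mm across, 47 high; origin at the centre of its underside.
- vial_b: Bystander, leave alone: screw-cap vial, 22 mm across, 47 high; origin at the centre of its underside.
- eyepiece: Bystander, leave alone: spare eyepiece standing on its barrel, 37 mm across, 44 high; origin at the centre of its underside.
- dust_cap: Bystander, leave alone: flat round cap, 36 mm across, 13 high; origin at the centre of its underside.
- screwdriver: Bystander, leave alone: small screwdriver lying flat, 146 mm long along its own y; origin at the centre of its underside.
- lens_blower: Bystander, leave alone: rubber lens blower standing, 49 mm across, 98 high; origin at the centre of its underside.
- spring_clamp: Bystander, leave alone: spring clamp lying flat, 31 x 87 x 14 mm, long along its own y; origin at the centre of its underside.
Things that resemble listed ones, but are neither listed nor needed, are in the scene too. Of the things that look like the pack, the middle-sized one is meant.

How it is judged:
By the outcome, as a careful person would: the job done as asked, in the order asked, and still so for the second after the job is handed in, with the robot touching nothing.
It also fails if it takes over 70 s, if anything falls off the work surface, if the arm or the gripper's body presses on something with over 40 N, if the wrist force passes 120 N, or if a joint passes its speed limit or range.

## Working session

There is one attempt and no reset: what is moved stays moved. The work goes in short steps, each a Python script; the robot and the scene stay as the last script left them, time stands still between calls to the robot, and variables do not carry over. Pictures are saved under pics/ and viewed, at most 10 in all, crops included, and the job is handed in when it is done.

```bash
ls; mkdir -p pics
cat > h.py <<'E'
import numpy as np, cv2, pickle
from scipy.spatial.transform import Rotation as R
from bench import r
def snap(name,fn=None):
    p,o=np.array(r.current_tcp_pos()),np.array(r.current_tool_rot())
    c=dict(r.read_camera(name))
    if name=="wrist":
        T=np.eye(4);T[:3,:3]=R.from_rotvec(o).as_matrix();T[:3,3]=p
        c["W"]=T@np.array(c["tool_from_camera"])
    else:
        M=np.eye(4);M[:3,:3]=R.from_rotvec(np.ravel(c["rvec"])).as_matrix();M[:3,3]=np.ravel(c["tvec"])
        c["W"]=np.linalg.inv(M)
    if fn: cv2.imwrite("pics/"+fn+".png",c["img"]); pickle.dump(c,open("pics/"+fn+".pkl","wb"))
    return c
def load(fn): return pickle.load(open("pics/"+fn+".pkl","rb"))
def slopes(c,uv):
    uv=np.atleast_2d(np.array(uv,float)); d=np.c_[(uv[:,0]-c["cx"])/c["fx"],(uv[:,1]-c["cy"])/c["fy"]]
    s=d.copy()
    for _ in range(10): s=d/(1+c["k1"]*(s**2).sum(1,keepdims=True))
    return s
def rays(c,uv):
    s=slopes(c,uv); return c["W"][:3,3], np.c_[s,np.ones(len(s))]@c["W"][:3,:3].T
def onplane(c,uv,z):
    o,d=rays(c,uv); return o+d*((z-o[2])/d[:,2])[:,None]
def cloud(c):
    v,u=np.mgrid[0:480,0:640]; s=slopes(c,np.c_[u.ravel(),v.ravel()]); Z=c["depth"].reshape(-1,1)
    P=np.c_[s*Z,Z]@c["W"][:3,:3].T+c["W"][:3,3]; P[Z[:,0]<=0]=np.nan
    return P.reshape(480,640,3)
def proj(c,P):
    P=np.atleast_2d(P); q=(P-c["W"][:3,3])@c["W"][:3,:3]; s=q[:,:2]/q[:,2:]
    s=s*(1+c["k1"]*(s**2).sum(1,keepdims=True)); return np.c_[s[:,0]*c["fx"]+c["cx"],s[:,1]*c["fy"]+c["cy"]]
def down(yaw):  # tool z down, tool y (closing line) at angle yaw+90deg: yaw = heading of tool x
    x=np.array([np.cos(yaw),np.sin(yaw),0]);z=np.array([0,0,-1.]);return R.from_matrix(np.c_[x,np.cross(z,x),z]).as_rotvec()
E
python3 - <<'E'
from h import *
for n in("top","side"):
    c=snap(n,n+"0"); print(n,c["W"].round(3).tolist(),c["fx"],c["k1"])
print(r.current_time_s(), r.current_tool_rot())
E
```

```text
pics
top [[0.025, -0.993, 0.112, 0.369], [-1.0, -0.025, 0.004, 0.09], [-0.001, -0.112, -0.994, 1.15], [0.0, 0.0, 0.0, 1.0]] 451.03570584026653 -0.09386343046765232
side [[-0.999, 0.034, -0.036, 0.558], [0.049, 0.586, -0.809, 1.137], [-0.006, -0.81, -0.587, 0.817], [0.0, 0.0, 0.0, 1.0]] 521.3266006481265 -0.003304263507683232
0.1 [-0.66973645 -3.06863057  0.00307465]
```

View pics/top0.png

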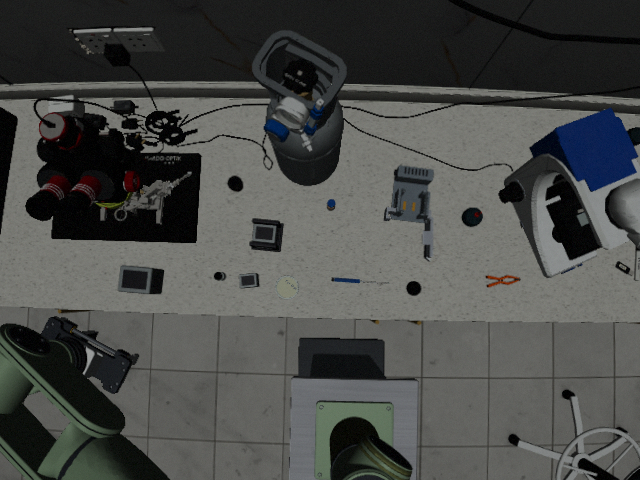

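View pics/side0.png

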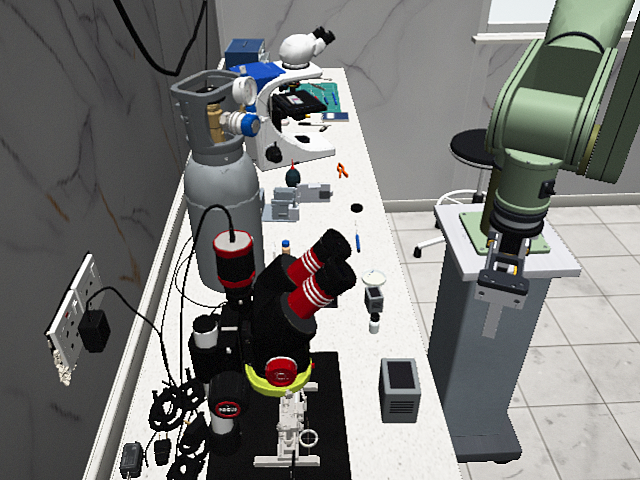

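Top view: the pack lookalikes are at (141,279), large; (267,235), medium, in the black cradle; and (249,281), small. The middle-sized one in the cradle matches the description. The bay is at about (410,200), with its gate standing open at (428,240). The side view shows the gas cylinder standing behind the cradle.

Run:
```python
from h import *
c=load("top0")
for n,uv,z in[("big",(141,279),.09),("cradle",(267,235),.07),("small",(249,281),.04),("bay",(410,205),.068),("gateend",(429,258),.07),("gatehinge",(428,222),.07),("case",(412,172),.06),("blower",(471,216),.09),("cylinder front",(307,185),0),("vial",(331,205),.04)]:
    P=cloud(c)[uv[1],uv[0]]; print(n,onplane(c,[uv],z)[0].round(3),P.round(3))
P=cloud(c); print("cyl",np.nanmin(P[...,0][(P[...,2]>.2)&(P[...,0]>.4)&(abs(P[...,1]-.15)<.2)]))
w=r.read_camera("wrist"); print(np.round(w["tool_from_camera"],3).tolist(),w["fx"],w["k1"])
crop=np.hstack([cv2.resize(c["img"][205:295,100:300],None,fx=2,fy=2,interpolation=3)[:180],cv2.resize(c["img"][155:265,370:470],(400,180*1) if 0 else None,fx=180/110,fy=180/110)[:180]])
cv2.imwrite("pics/crop.png",crop)
for y in(0,np.pi/2,np.pi):
  for p in((.42,.13,.33),(.42,-.13,.33),(.45,-.2,.33)): print(y,p,r.ik(p,down(y)))
```

```text
big [0.383 0.52  0.09 ] [0.383 0.523 0.082]
cradle [0.498 0.225 0.07 ] [0.498 0.225 0.071]
small [0.387 0.268 0.04 ] [0.387 0.268 0.043]
bay [ 0.581 -0.122  0.068] [ 0.593 -0.133  0.01 ]
gateend [ 0.452 -0.168  0.07 ] [ 0.454 -0.173  0.049]
gatehinge [ 0.54  -0.165  0.07 ] [ 0.543 -0.17   0.052]
case [ 0.667 -0.128  0.06 ] [ 0.665 -0.127  0.065]
blower [ 0.554 -0.266  0.09 ] [ 0.56  -0.276  0.06 ]
cylinder front [0.641 0.134 0.   ] [0.638 0.134 0.013]
vial [0.581 0.071 0.04 ] [0.58  0.071 0.047]
cyl 0.6089121593877967
[[0.001, -0.963, -0.271, 0.079], [1.0, 0.001, 0.001, 0.0], [-0.0, -0.271, 0.963, -0.179], [0.0, 0.0, 0.0, 1.0]] 413.2100062481547 -0.04124520425953207
0 (0.42, 0.13, 0.33) [ 1.02831780e-01 -1.62746484e-01  1.66537786e+00 -4.44089210e-16
  1.63896127e+00  1.67362811e+00]
0 (0.42, -0.13, 0.33) [-4.97510562e-01 -1.62746484e-01  1.66537786e+00 -4.44089210e-16
  1.63896127e+00  1.07328577e+00]
0 (0.45, -0.2, 0.33) [-5.94176493e-01 -4.24603367e-02  1.55619619e+00 -4.44089210e-16
  1.62785680e+00  9.76619834e-01]
1.5707963267948966 (0.42, 0.13, 0.33) [ 1.02831780e-01 -1.62746484e-01  1.66537786e+00 -4.44089210e-16
  1.63896127e+00  1.02831780e-01]
1.5707963267948966 (0.42, -0.13, 0.33) [-4.97510562e-01 -1.62746484e-01  1.66537786e+00 -4.44089210e-16
  1.63896127e+00 -4.97510562e-01]
1.5707963267948966 (0.45, -0.2, 0.33) [-5.94176493e-01 -4.24603367e-02  1.55619619e+00 -4.44089210e-16
  1.62785680e+00 -5.94176493e-01]
3.141592653589793 (0.42, 0.13, 0.33) [ 1.02831780e-01 -1.62746484e-01  1.66537786e+00 -4.44089210e-16
  1.63896127e+00 -1.46796455e+00]
3.141592653589793 (0.42, -0.13, 0.33) [-0.49751056 -0.16274648  1.66537786  0.          1.63896127 -2.06830689]
3.141592653589793 (0.45, -0.2, 0.33) [-0.59417649 -0.04246034  1.55619619  0.          1.6278568  -2.16497282]
```

Run:
```python
from h import *
r.reach((0.45,0.26,0.26),down(np.pi)); snap("wrist","w1")
r.servo_line((0.45,0.17,0.26),velocity=.25); snap("wrist","w2")
r.reach((0.50,-0.09,0.27),down(np.pi)); snap("wrist","w3")
r.servo_line((0.50,-0.18,0.27),velocity=.25); snap("wrist","w4")
print(r.current_time_s())
a=[load("w%d"%i)["img"] for i in(1,3)]
cv2.imwrite("pics/w13.png",cv2.resize(np.vstack(a),(0,0),fx=.62,fy=.62))
cv2.imwrite("pics/w24.png",np.hstack([load("w2")["img"][100:480:1,100:500],load("w4")["img"][100:480,120:520]]))
```

```text
3.6833
```

View pics/w13.png

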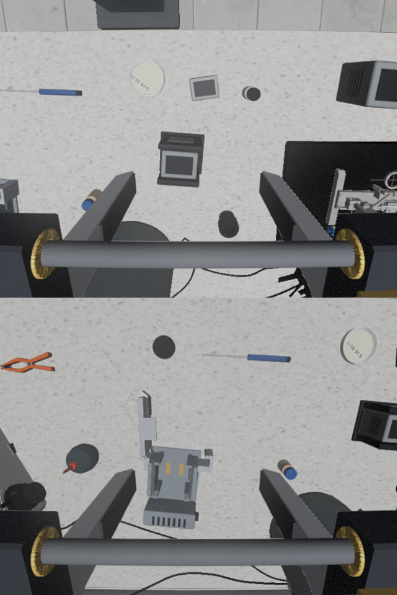

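Wrist views (scaled by 0.62): cradle and pack at (180,160) in the upper one; bay at (172,485) with the gate open at (146,420) in the lower one. Next, an enlarged crop of both to confirm the pack.

Run:
```python
from h import *
out=[]
for n,p in(("w1",(.49,.225,.07)),("w4",(.57,-.14,.05))):
    c=load(n);u=proj(c,p)[0].round().astype(int)-[65,95]; print(n,u)
    out.append(cv2.resize(c["img"][u[1]:u[1]+190,u[0]:u[0]+130],None,fx=3,fy=3,interpolation=cv2.INTER_CUBIC))
cv2.imwrite("pics/zoom.png",np.hstack(out))
```

```text
w1 [215 158]
w4 [291 176]
```

View pics/zoom.png

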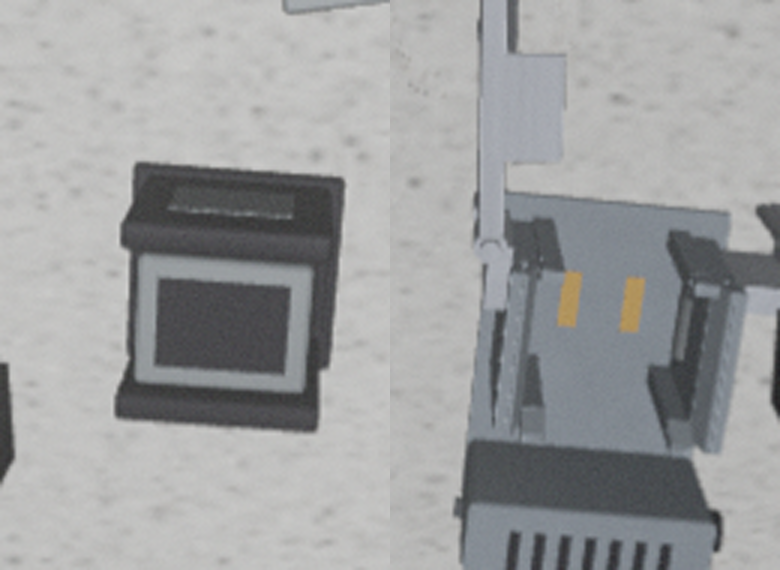

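The crop confirms the middle-sized pack standing in the cradle (light rim, px (215,320) in the crop) and the empty bay (gold contacts, crop px (600,300)). Now measuring both.

```bash
cat >> h.py <<'E'
def packtop(c,guess,z,win=.06,V=(110,225)):
    """pack's light rim -> corner pixels, centre/yaw on plane z"""
    img=c["img"]; g=cv2.cvtColor(img,cv2.COLOR_BGR2GRAY)
    P=cloud(c); m=(abs(P[...,2]-z)<.012)&(np.hypot(P[...,0]-guess[0],P[...,1]-guess[1])<win)&(g>V[0])
    m=cv2.morphologyEx(m.astype(np.uint8),cv2.MORPH_OPEN,np.ones((2,2)))
    n,l,s,_=cv2.connectedComponentsWithStats(m); k=1+np.argmax(s[1:,4]); pts=cv2.findContours((l==k).astype(np.uint8),0,1)[0]
    pts=max(pts,key=cv2.contourArea)[:,0]
    zz=np.nanmedian(P[...,2][l==k])
    W=onplane(c,pts,z)[:,:2]
    (cx,cy),(a,b),t=cv2.minAreaRect((W*1e3).astype(np.float32))
    if a>b: a,b,t=b,a,t+90    # a = x-length, direction t
    t=(t+90)%180-90
    return np.array([cx,cy])/1e3,(round(a,1),round(b,1)),np.radians(t),zz,cv2.boxPoints(cv2.minAreaRect(pts.astype(np.float32)))
def tri(c1,u1,c2,u2):
    o1,d1=rays(c1,u1);o2,d2=rays(c2,u2);A=np.c_[d1[0],-d2[0]];t=np.linalg.lstsq(A,o2-o1,rcond=None)[0]
    p,q=o1+d1[0]*t[0],o2+d2[0]*t[1];return (p+q)/2,np.linalg.norm(p-q)
E
python3 - <<'E'
from h import *
bx=[]
for n in("w1","w2"):
    x=packtop(load(n),(.49,.225),.068); print(n,x[:4]); bx.append(x[4].mean(0))
print("tri",tri(load("w1"),bx[0],load("w2"),bx[1]))
for n in("w3","w4"):
    P=cloud(load(n)); X,Y,Z=P[...,0],P[...,1],P[...,2]
    reg=(abs(X-.58)<.14)&(abs(Y+.13)<.09)
    print(n,np.histogram(Z[reg],bins=np.arange(-.01,.09,.004)))
    m=reg&(abs(Z-.062)<.005)&(X>.62)
    print("case",cv2.minAreaRect((P[m][:,:2]*1e3).astype(np.float32)),m.sum(), np.median(Z[m]))
    m=reg&(Z>.06)&(X<.635)
    vis=load(n)["img"].copy()
    k,l,s,ce=cv2.connectedComponentsWithStats(m.astype(np.uint8))
    for i in range(1,k):
        if s[i,4]>15: q=P[l==i]; print(i,s[i],q.min(0).round(3),q.max(0).round(3),cv2.minAreaRect((q[:,:2]*1e3).astype(np.float32)))
E
```

```text
w1 (array([0.50488635, 0.23385609]), (43.0, 54.8), np.float64(-0.07493163253685098), np.float64(0.06740919602160267))
w2 (array([0.50483435, 0.23383548]), (42.5, 55.1), np.float64(-0.07992732326767611), np.float64(0.06742695572173399))
tri (array([0.50402913, 0.23382687, 0.06960398]), np.float64(0.0001394534888159803))
w3 (array([    0,   740, 21187,   229,  3837,   146,   200,   253,   245,
         350,   327,   344,   332,   385,   447,   487,   514,  2287,
         917,   899,   554,  1062,     0,     0]), array([-0.01 , -0.006, -0.002,  0.002,  0.006,  0.01 ,  0.014,  0.018,
        0.022,  0.026,  0.03 ,  0.034,  0.038,  0.042,  0.046,  0.05 ,
        0.054,  0.058,  0.062,  0.066,  0.07 ,  0.074,  0.078,  0.082,
        0.086]))
case ((649.5269775390625, -135.9141387939453), (90.74725341796875, 63.8264274597168), 85.85588073730469) 2178 0.061382501705103926
1 [ 221  160   37  164 2552] [ 0.457 -0.178  0.06 ] [ 0.621 -0.148  0.077] ((538.6014404296875, -163.66983032226562), (164.3321990966797, 29.886140823364258), 1.5316258668899536)
9 [301 268   8   8  50] [ 0.563 -0.105  0.06
[... 4173 characters left out ...]
5041503906)
2 [423 256   9   5  16] [ 0.55  -0.075  0.06 ] [ 0.555 -0.067  0.062] ((552.4368286132812, -70.59426879882812), (7.9967360496521, 4.3865885734558105), 88.74553680419922)
5 [341 264   9   7  53] [ 0.558 -0.156  0.061] [ 0.563 -0.148  0.069] ((560.435546875, -152.28675842285156), (7.666017532348633, 4.532508850097656), 82.40409088134766)
8 [383 268  30  60 679] [ 0.563 -0.111  0.06 ] [ 0.625 -0.084  0.07 ] ((595.0635986328125, -98.22815704345703), (21.3822021484375, 62.67027282714844), 82.98772430419922)
13 [   96   274   544   206 41456] [ 0.465 -0.22   0.06 ] [ 0.577 -0.072  0.394] ((497.1123046875, -129.4300079345703), (178.56878662109375, 74.48419189453125), 55.046932220458984)
```

Run:
```python
from h import *
P=np.vstack([cloud(load(n)).reshape(-1,3) for n in("w3","w4")]); P=P[np.isfinite(P[:,0])]
P=P[(abs(P[:,0]-.58)<.15)&(abs(P[:,1]+.13)<.1)&(P[:,2]<.1)]
w=P[(abs(P[:,2]-.0675)<.002)&(P[:,0]>.56)&(P[:,0]<.628)]
# yaw from case top front edge and walls' top edges
for lab,q in(("R",w[w[:,1]<-.13]),("L",w[w[:,1]>-.13])):
    vx,vy,x,y=cv2.fitLine(q[:,:2].astype(np.float32)*1e3,cv2.DIST_HUBER,0,.01,.01).ravel(); print(lab,len(q),np.degrees(np.arctan2(vy,vx)),x,y)
c=P[(abs(P[:,2]-.0615)<.002)&(P[:,0]>.635)]
e=[]
for y0 in np.arange(-.165,-.1,.004):
    q=c[abs(c[:,1]-y0)<.002]
    if len(q)>20: e.append((y0,np.percentile(q[:,0],1),np.percentile(q[:,0],99)))
e=np.array(e); print(np.polyfit(e[:,0],e[:,1],1),np.polyfit(e[:,0],e[:,2],1))
th=np.arctan(-np.median([np.polyfit(e[:,0],e[:,1],1)[0],np.polyfit(e[:,0],e[:,2],1)[0]])) ; print("yaw",np.degrees(th))
for th in (th,np.radians(-4.3)):
  Rm=np.array([[np.cos(th),np.sin(th)],[-np.sin(th),np.cos(th)]])
  f=lambda q:q[:,:2]@Rm.T
  cc=f(c)
  print("case x",np.percentile(cc[:,0],[1,99]),"y",np.percentile(cc[:,1],[1,99]))
  fl=f(P[(abs(P[:,2]-.008)<.0018)]); print("floor x,y",np.percentile(fl[:,0],[1,99]),np.percentile(fl[:,1],[1,99]))
  for q in(w[w[:,1]<-.13],w[w[:,1]>-.13]):
    a=f(q); print("wall",np.percentile(a[:,0],[2,98]),np.percentile(a[:,1],[2,50,98]))
  cas=cc[:,0].min()+.060
  for zz in (.02,.04,.054):
    a=f(P[(abs(P[:,2]-zz)<.003)]); a=a[(a[:,0]<cc[:,0].min()-.01)&(a[:,0]>cc[:,0].min()-.12)]
    print(zz,np.histogram(a[:,1],np.arange(-.14,-.03,.004)))
```

```text
R 821 -4.967916 588.64014 -165.116
L 881 -5.679067 594.5692 -94.36484
[0.10501989 0.66609802] [0.09479865 0.69289294]
yaw -5.705446066005791
case x [0.66213758 0.69037425] y [-0.113407   -0.02709261]
floor x,y [0.56393523 0.66341738] [-0.11294534 -0.02671899]
wall [0.57335164 0.6319987 ] [-0.10946496 -0.10577785 -0.09300495]
wall [0.57120621 0.6320352 ] [-0.04790904 -0.03478674 -0.03081627]
0.02 (array([ 0,  0,  0,  0,  2,  0, 16, 26, 12, 14, 36, 27, 12,  0,  0,  0,  0,
        0,  0,  0,  0,  0, 19, 29, 35, 12, 14]), array([-0.14 , -0.136, -0.132, -0.128, -0.124, -0.12 , -0.116, -0.112,
       -0.108, -0.104, -0.1  , -0.096, -0.092, -0.088, -0.084, -0.08 ,
       -0.076, -0.072, -0.068, -0.064, -0.06 , -0.056, -0.052, -0.048,
       -0.044, -0.04 , -0.036, -0.032]))
0.04 (array([ 0,  0,  0,  0,  2,  3, 23, 26, 17, 16, 53, 27,  9,  0,  0,  0,  0,
        0,  0,  0,  0,  0, 22, 29, 76, 15, 14]), array([-0.14 , -0.136, -0.132, -0.128, -0.124, -0.12 , -0.116, -0.112,
       -0.108, -0.104, -0.1  , -0.096, -0.092, -0.088, -0.084, -0.08 ,
       -0.076, -0.072, -0.068, -0.064, -0.06 , -0.
[... 1220 characters left out ...]
, 63, 14, 15, 16, 12, 27]), array([-0.14 , -0.136, -0.132, -0.128, -0.124, -0.12 , -0.116, -0.112,
       -0.108, -0.104, -0.1  , -0.096, -0.092, -0.088, -0.084, -0.08 ,
       -0.076, -0.072, -0.068, -0.064, -0.06 , -0.056, -0.052, -0.048,
       -0.044, -0.04 , -0.036, -0.032]))
0.054 (array([  3,   4,  14,  40,  18,  20, 103,  38,  23,   0,   0,   0,   0,
         0,   0,   0,   0,   0,   1,  47,  34, 122,  20,  17,  17,  12,
        32]), array([-0.14 , -0.136, -0.132, -0.128, -0.124, -0.12 , -0.116, -0.112,
       -0.108, -0.104, -0.1  , -0.096, -0.092, -0.088, -0.084, -0.08 ,
       -0.076, -0.072, -0.068, -0.064, -0.06 , -0.056, -0.052, -0.048,
       -0.044, -0.04 , -0.036, -0.032]))
```

Run:
```python
from h import *
a=-.077; p=np.array([.5045,.2338])
r.reach((*p,.16),down(np.pi+a)); r.servo_line((*p,.034),velocity=.12)
r.close_gripper(25); print("w",r.current_gripper_width()*94,r.current_grasp_force(),r.current_tcp_pos(),r.current_force())
r.servo_line((*p,.06),velocity=.06); print(r.current_force(),r.current_grasp_force())
r.servo_line((*p,.17),velocity=.15); print("w",r.current_gripper_width()*94,r.current_force(),r.current_time_s())
snap("side","s1"); snap("wrist","g1")
c=load("s1");u=proj(c,(*p,.15))[0].astype(int);print(u)
```

```text
w 55.78324940692322 25.00030517578125 [0.50448026 0.23351264 0.0340979 ] [-1.11308451 -1.42171881  2.83436073]
[ 0.07360638 -0.1328257  -1.0592555 ] 24.99974012374878
w 55.8135931245843 [-0.80724301 -0.83212701 -1.91382528] 8.6
[321 246]
```

Run:
```python
from h import *
a=-.0996; q=np.array([.478,.05])
o=down(np.pi+a)
r.servo_line((*q,.17),o,velocity=.25)
r.servo_line((*q,.035),velocity=.12)
z=.029
while z>.0235:
    r.servo_line((*q,z),velocity=.02); f=r.current_force()[2]
    if f>2: break
    z-=.001
print("z",z,f,r.current_tcp_pos(),r.current_grasp_force())
r.release(); r.servo_line((*q,.12),velocity=.2)
t=r.current_tcp_pos()
o2=down(np.pi)
r.reach((q[0]-.09,q[1]+.04,.26),o2); snap("wrist","v1")
r.servo_line((q[0]-.09,q[1]-.05,.26),velocity=.25); snap("wrist","v2")
bx=[]
for n in("v1","v2"):
    x=packtop(load(n),q,.060); print(n,x[:4]); bx.append(x[4].mean(0))
print("tri",tri(load("v1"),bx[0],load("v2"),bx[1]),r.current_time_s())
```

```text
z 0.024999999999999998 6.849606445318147 [0.47833549 0.04997803 0.026097  ] 25.001196563243866
v1 (array([0.47915094, 0.05175409]), (43.4, 55.6), np.float64(-0.09888303811658761), np.float64(0.05944649412327713))
v2 (array([0.47918658, 0.0516442 ]), (43.4, 55.3), np.float64(-0.10558235299673643), np.float64(0.05942359877875181))
tri (array([0.47840655, 0.05163896, 0.06096073]), np.float64(0.00016909319371862417)) 15.025
```

Run:
```python
from h import *
a=-.0996; q=np.array([.4787,.0505])
res=[]
r.reach((.478-.04,.14,.26),down(np.pi/2)); c=snap("wrist","v3"); x=packtop(c,q,.060); print(x[:4]); res.append(x[0])
r.servo_line((.478+.04,.14,.26),velocity=.25); c=snap("wrist","v4"); x=packtop(c,q,.060); print(x[:4]); res.append(x[0])
h=np.mean(res,0); p=np.array([.47917,.0517])
# p=(X-bx,Y+by), h=(X+by,Y+bx)
A=np.array([[1,0,-1,0],[0,1,0,1],[1,0,0,1],[0,1,1,0]]);print("X,Y,bx,by",np.linalg.lstsq(A,np.r_[p,h],rcond=None)[0])
c=snap("top","t2"); print("top",packtop(c,q,.06)[:4], r.current_time_s())
```

```text
(array([0.479638  , 0.05000684]), (43.5, 55.6), np.float64(-0.10158960873243514), np.float64(0.0593107208103924))
(array([0.47989651, 0.05004884]), (43.7, 55.6), np.float64(-0.09842870283462009), np.float64(0.05924335153665117))
X,Y,bx,by [ 0.47863255  0.05056529 -0.00053745  0.00113471]Traceback (most recent call last):
  File "<stdin>", line 9, in <module>
  File "h.py", line 39, in packtop
    n,l,s,_=cv2.connectedComponentsWithStats(m); k=1+np.argmax(s[1:,4]); pts=cv2.findContours((l==k).astype(np.uint8),0,1)[0]
                                                     ~~~~~~~~~^^^^^^^^^
    return _wrapfunc(a, 'argmax', axis=axis, out=out, **kwds)
    return bound(*args, **kwds)
ValueError: attempt to get argmax of an empty sequence
```

```bash
cat > insert.py <<'E'
from h import *
a=-.0996; q=np.array([.4786,.0505]); o=down(np.pi/2+a); b=np.array([.5906,-.1306])
r.reach((*q,.13),o); r.servo_line((*q,.030),velocity=.12)
r.close_gripper(40); print("w",r.current_gripper_width()*94,r.current_grasp_force(),r.current_tcp_pos())
r.servo_line((*q,.17),velocity=.15); print("w",r.current_gripper_width()*94)
r.servo_line((q[0],b[1],.17),velocity=.25)
r.servo_line((*b,.17),velocity=.2)
r.servo_line((*b,.102),velocity=.12); f0=np.array(r.current_force()); print(f0)
for z in np.arange(.096,.0709,-.003):
    r.servo_line((*b,z),velocity=.04); f=np.array(r.current_force())-f0; print(round(z,3),np.round(r.current_tcp_pos(),4),f.round(1))
    if f[2]>8 or np.hypot(f[0],f[1])>10: break
snap("side","s3"); snap("wrist","g3"); print(r.current_time_s())
E
python3 insert.py
```

```text
w 43.469449342116036 40.00001907348633 [0.47862906 0.05048818 0.02998436]
w 43.59130163375345
[ 0.33739984  0.04049509 -0.77502721]
0.096 [ 0.5907 -0.1306  0.0962] [-0.2 -0.4 -0.8]
0.093 [ 0.5904 -0.1305  0.0928] [-0.5 -0.7 -0. ]
0.09 [ 0.5904 -0.1305  0.0896] [-0.7  0.9 -0.7]
0.087 [ 0.5905 -0.1306  0.0868] [-0.   0.5  0.2]
0.084 [ 0.5907 -0.1306  0.0838] [-0.1  0.3 -1. ]
0.081 [ 0.5907 -0.1306  0.0808] [ 0.2  0.3 -1.8]
0.078 [ 0.5907 -0.1306  0.0778] [-0.3 -0.7 -0.4]
0.075 [ 0.5907 -0.1306  0.0748] [ 2.4 -0.5 -1.8]
0.072 [ 0.5907 -0.1306  0.0718] [ 1.3 -0.6 -0.9]
25.6
```

Run:
```python
from h import *
b=np.array([.5906,-.1306]); z=.072; 
for z in np.arange(.067,.0349,-.003):
    r.servo_line((*b,z),velocity=.05); f=np.array(r.current_force()); t=r.current_tcp_pos(); print(round(z,3),np.round(t,4),f.round(1))
    if f[2]>28 or np.hypot(f[0],f[1])>18: break
r.dwell(.1);print(r.current_gripper_width()*94,r.current_grasp_force(),np.round(r.current_force(),1),r.current_tcp_pos(),r.current_time_s())
```

```text
0.067 [ 0.5907 -0.1306  0.0666] [ 2.7 -0.4 -2.7]
0.064 [ 0.5907 -0.1306  0.0637] [ 2.8 -0.1 -3.3]
0.061 [ 0.5907 -0.1307  0.0608] [ 2.4 -0.5 -2.9]
0.058 [ 0.5907 -0.1306  0.0578] [ 3.  -0.4 -3. ]
0.055 [ 0.5907 -0.131   0.0551] [ 2.3 -1.5 -0.4]
0.052 [ 0.5907 -0.1311  0.052 ] [ 0.4 -2.9  0.6]
0.049 [ 0.5907 -0.131   0.0488] [ 1.8 -3.3  0.2]
0.046 [ 0.5907 -0.1309  0.0457] [ 1.8 -4.1 -1.5]
0.043 [ 0.5907 -0.1308  0.0427] [ 2.3 -4.5 -1.8]
0.04 [ 0.5907 -0.1307  0.0398] [ 2.7 -4.4 -1.1]
0.037 [ 0.5908 -0.1307  0.0379] [ 0.2 -3.7  5.3]
43.56055551254822 40.001283288002014 [-0.1 -3.5  4.7] [ 0.59083543 -0.13068317  0.03787946] 28.45
```

Run:
```python
from h import *
b=np.array([.5906,-.1306])
r.servo_line((*b,.0335),velocity=.03); print(np.round(r.current_force(),1),r.current_tcp_pos())
r.servo_line((*b,.0375),velocity=.03)
r.release(); print(np.round(r.current_force(),1)); r.servo_line((*b,.15),velocity=.2)
r.reach((.50,-.09,.27),down(np.pi)); c=snap("wrist","x1")
print(packtop(c,(.591,-.13),.068,win=.045)[:4],r.current_time_s())
P=cloud(c).reshape(-1,3);P=P[np.isfinite(P[:,0])];
th=-.0996;Rm=np.array([[np.cos(th),np.sin(th)],[-np.sin(th),np.cos(th)]])
for nm in("x1",):
  B=(P[:,:2]-np.array([.5914,-.1294]))@Rm.T
  m=(abs(B[:,0])<.018)&(abs(B[:,1])<.024); print("top z",np.percentile(P[m][:,2],[2,50,98]))
  m=(P[:,2]>.0715)&(P[:,2]<.09)&(B[:,0]<-.015)&(B[:,0]>-.2)&(abs(B[:,1])<.1); G=B[m]; print(len(G),G.min(0),G.max(0),cv2.minAreaRect((G*1e3).astype(np.float32)))
  for x0 in np.arange(-.15,-.01,.008):
    g=G[abs(G[:,0]-x0)<.004]
    if len(g): print(round(x0,3),len(g),np.percentile(g[:,1],[2,98]).round(4))
i=c["img"];u=proj(c,(.55,-.13,.06))[0].astype(int);cv2.imwrite("pics/zoom2.png",cv2.resize(i[u[1]-110:u[1]+80,u[0]-90:u[0]+90],None,fx=3,fy=3,interpolation=2))
```

```text
[-8.2 -1.6 22.8] [ 0.59088178 -0.1307132   0.03783991]
[-0.2 -0.7  0.4]
(array([ 0.5926264 , -0.13007878]), (46.2, 54.6), np.float64(-0.0960225367897335), np.float64(0.06747780541027093)) 32.1417
top z [0.06632157 0.06788818 0.06947199]
1571 [-0.12961442 -0.05868467] [-0.03322709 -0.02810793] ((-82.20254516601562, -42.28512191772461), (96.44116973876953, 26.235675811767578), 5.15281867980957)
-0.126 77 [-0.0586 -0.0513]
-0.118 78 [-0.0584 -0.0509]
-0.11 79 [-0.0572 -0.0497]
-0.102 170 [-0.0566 -0.031 ]
-0.094 243 [-0.0556 -0.0307]
-0.086 238 [-0.0549 -0.0299]
-0.078 240 [-0.0547 -0.0291]
-0.07 182 [-0.0535 -0.0284]
-0.062 75 [-0.0532 -0.0455]
-0.054 67 [-0.0521 -0.045 ]
-0.046 71 [-0.0518 -0.044 ]
-0.038 48 [-0.0504 -0.044 ]
-0.03 3 [-0.0484 -0.0466]
```

View pics/zoom2.png

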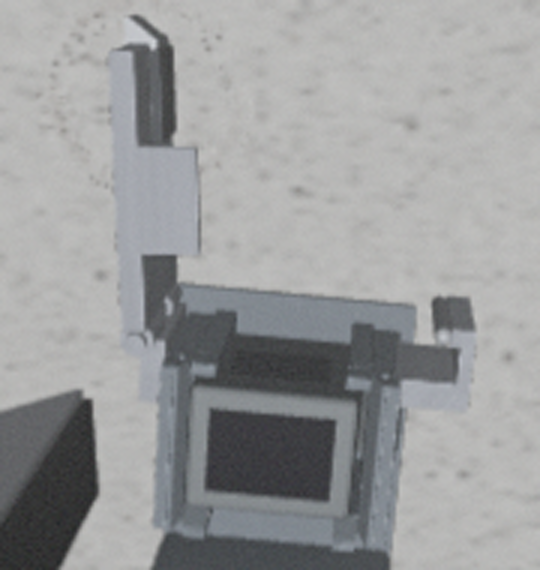

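Pack is home, level with the wall tops (crop px (270,455)). The gate is open at (150,200), hinge at (140,340), keeper at (455,330). Next, pushing the gate shut.

```bash
cat > gate.py <<'E'
from h import *
a=-.0996; B0=np.array([.5909,-.1306]); hb=np.array([-.0357,-.047])
Ra=np.array([[np.cos(a),-np.sin(a)],[np.sin(a),np.cos(a)]])
def pose(phi,gap,z=.035,s=.060):
    d=np.array([-np.sin(phi),np.cos(phi)]);n=np.array([-np.cos(phi),-np.sin(phi)])
    return (*(B0+Ra@(hb+s*d+(.004+.008+gap)*n)),z), down(phi+a), Ra@n
E
python3 - <<'E'
from gate import *
for ph in(1.65,.8,-.1):
    print(r.ik(*pose(ph,0)[:2]))
r.close_gripper(20)
p,o,n=pose(1.62,.022,.16); r.reach(p,o)
p,o,n=pose(1.62,.022); r.servo_line(p,velocity=.12)
f0=np.array(r.current_force()); print(f0.round(1))
for ph in np.arange(1.6,.29,-.1):
    p,o,n=pose(ph,0.0); r.servo_line(p,o,velocity=.06); f=np.array(r.current_force())-f0
    t=np.array(r.current_tcp_pos()); print(round(ph,2),"out %.1f along %.1f z %.1f"%(f[:2]@n,f[0]*-n[1]+f[1]*n[0],f[2]))
    if np.linalg.norm(f)>22: break
snap("wrist","y1");print(r.current_time_s())
E
```

```text
[-5.25194408e-01  3.08954260e-01  1.80645246e+00 -4.44089210e-16
  1.02618593e+00 -5.04798081e-01]
[-4.29803020e-01  3.03096336e-01  1.81443352e+00 -4.44089210e-16
  1.02406279e+00  4.40593306e-01]
[-3.55612320e-01  3.77775010e-01  1.71012620e+00 -4.44089210e-16
  1.05369144e+00  1.41478401e+00]
[0.6 0.2 1.3]
1.6 out 0.0 along -0.9 z -1.7
1.5 out 1.3 along -1.2 z -1.7
1.4 out 1.6 along -0.6 z -1.6
1.3 out 2.2 along -1.1 z -1.3
1.2 out 3.6 along -1.1 z -0.6
1.1 out 2.4 along -0.2 z -1.7
1.0 out 2.8 along -0.1 z -0.3
0.9 out 4.0 along -0.3 z -0.0
0.8 out 3.9 along 1.8 z -0.9
0.7 out 4.0 along 1.3 z -0.3
0.6 out 4.5 along 2.1 z -0.9
0.5 out 4.0 along 2.9 z -1.1
0.4 out 5.3 along 3.8 z -1.1
0.3 out 4.5 along 1.8 z -1.1
39.8583
```

Run:
```python
from gate import *
f0=np.array([.6,.2,1.3])
last=0
for ph in list(np.arange(.25,.05,-.05))+list(np.arange(.05,-.17,-.02)):
    p,o,n=pose(ph,0.0); r.servo_line(p,o,velocity=.03); f=np.array(r.current_force())-f0
    t=np.array(r.current_tcp_pos()); bf=Ra.T@(t[:2]-B0); print(round(ph,2),"out %.1f along %.1f"%(f[:2]@n,f[0]*-n[1]+f[1]*n[0]),"bay x %.4f, est phi %.3f"%(bf[0],(hb[0]-.012-bf[0])/.06))
    if f[:2]@n>24: break
r.dwell(.2); print(np.round(r.current_force(),1),r.current_time_s()); snap("wrist","y2")
```

```text
0.25 out 5.0 along 3.0 bay x -0.0636, est phi 0.265
0.2 out 6.1 along 3.2 bay x -0.0610, est phi 0.222
0.15 out 5.8 along 4.0 bay x -0.0584, est phi 0.178
0.1 out 8.5 along 4.5 bay x -0.0568, est phi 0.151
0.05 out 13.7 along 4.8 bay x -0.0558, est phi 0.134
0.03 out 16.7 along 5.7 bay x -0.0555, est phi 0.130
0.01 out 5.0 along 3.8 bay x -0.0508, est phi 0.052
-0.01 out 6.2 along 3.4 bay x -0.0496, est phi 0.032
-0.03 out 5.9 along 4.8 bay x -0.0485, est phi 0.013
-0.05 out 6.7 along 3.0 bay x -0.0479, est phi 0.004
-0.07 out 10.0 along 3.5 bay x -0.0475, est phi -0.003
-0.09 out 11.1 along 5.1 bay x -0.0472, est phi -0.008
-0.11 out 14.9 along 4.6 bay x -0.0469, est phi -0.013
-0.13 out 15.9 along 5.3 bay x -0.0467, est phi -0.017
-0.15 out 18.7 along 6.2 bay x -0.0463, est phi -0.023
-0.17 out 20.0 along 6.4 bay x -0.0461, est phi -0.027
[-20.4   0.4  16. ] 44.0583
```

Run:
```python
from gate import *
for g in(-.004,.0,.003):
    p,o,n=pose(-.02,g); r.servo_line(p,o,velocity=.04); f=np.array(r.current_force()); print(g,f[:2]@n)
p,o,n=pose(0,.04); r.servo_line(p,o,velocity=.1)
r.servo_line((*p[:2],.2),velocity=.2)
r.reach((.50,-.09,.27),down(np.pi)); c=snap("wrist","z1"); print(r.current_time_s())
P=cloud(c).reshape(-1,3);P=P[np.isfinite(P[:,0])];B=(P[:,:2]-np.array([.5914,-.1294]))@Ra
m=(P[:,2]>.0725)&(P[:,2]<.09)&(B[:,0]<.0)&(B[:,0]>-.2)&(abs(B[:,1])<.1); G=B[m]
for y0 in np.arange(-.05,.06,.01):
    g=G[abs(G[:,1]-y0)<.004]
    if len(g): print(round(y0,3),len(g),np.percentile(g[:,0],[2,98]).round(4))
m=(abs(B[:,0]-.006)<.014)&(abs(B[:,1])<.024); print("top z",np.percentile(P[m][:,2],[2,50,98]))
u=proj(c,(.56,-.13,.06))[0].astype(int);z=cv2.resize(c["img"][u[1]-75:u[1]+75,u[0]-90:u[0]+90],None,fx=3,fy=3,interpolation=2)
t=snap("top","t9");cv2.imwrite("pics/fin.png",np.vstack([z,cv2.resize(t["img"][160:310,110:530],(540,193))])[:600])
```

```text
-0.004 12.665669106855798
0.0 5.519498910861015
0.003 4.169487534421469
49.1667
-0.05 29 [-0.0399 -0.0337]
-0.04 63 [-0.041  -0.0337]
-0.03 66 [-0.0414 -0.0336]
-0.02 85 [-0.0413 -0.0183]
-0.01 212 [-0.0409 -0.0163]
0.0 217 [-0.0413 -0.016 ]
0.01 202 [-0.0412 -0.0164]
0.02 74 [-0.0414 -0.0245]
0.03 69 [-0.0416 -0.0342]
0.04 63 [-0.0418 -0.0343]
top z [0.06640272 0.06790738 0.06937193]
```

View pics/fin.png

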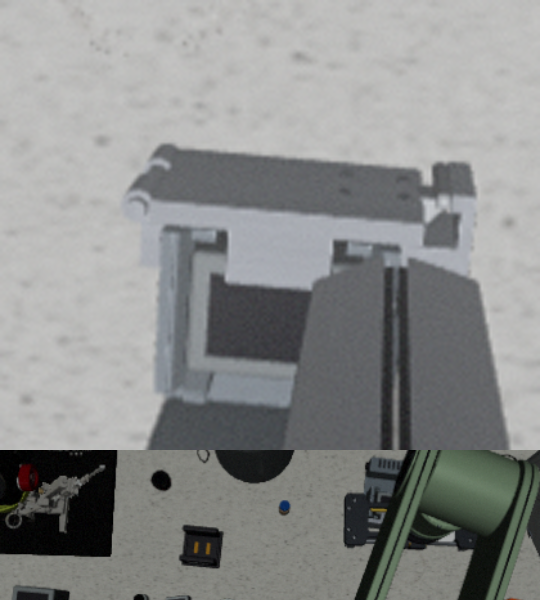

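The gate plate lies across the front (crop px (280,190)), about 0.01 rad from closed, and stays there untouched. The tongue is behind the keeper at (440,225) and the pack top is flush at 68 mm. The cradle is empty and has not moved. Handing in.

Run:
```python
from h import *
print(r.sign_off(), r.current_time_s())
```

```text
the job is handed in; nothing more can be done
the job is handed in; nothing more can be done
```

The job is handed in: the pack was regrasped on the worktop and pressed fully home in the bay (top at 68 mm, flush with the walls), and the gate is shut and holding by itself, at about 49 s of the 70 s allowed.

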